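# Centre the kiwi on the fruit reader and take the reading

## Task

The sample kiwi was put down off-centre on the rim of the fruit reader's small black cup. Without gripping or lifting it, nudge it gently with the fingertips until it sits centred over the window in the middle of the cup, take the fingers away so that it rests there by itself, and then press the reader's green key fully down for a moment and release it. Do not knock the kiwi off the cup, do not press the key before the fruit is centred, and leave the other things on the table where they are.

Things in the scene. Friction and masses are not known exactly. Their poses are not given: they have to be found in the camera images.
- reader: bench-top fruit reader, fixed to the table: a low white box 122 mm (its x) by 256 mm (its y), its top 44 mm above the table. Origin: centre of its underside, at table height; z up; -x is its front. At +y on its top stands the round black cup, at -y the key panel with the green key in front and, behind the key, a sloping display that rises to about 65 mm above the table.
- cup (a point): centre of the round black cup at its rim height, 56 mm above the table, 60 mm to +y of the reader's middle. Rigid disc, 92 mm diameter, 12 mm above the reader's top: flat rim from 21 to 46 mm radius, inside it a shallow conical seat, 3.5 mm deep at 9 mm radius, where the flat round window is. Inside 21 mm a fruit rocks towards the seat, but can stay some mm off-centre.
- sample_kiwi: the kiwi on the cup, loose, about 51 x 71 x 45 mm (long axis = its y, lying level), 70 to 115 g; it rocks and rolls easily. Origin: the point of its underside, which turns with it as it rolls.
- kiwi_mid (a point): the middle of the sample kiwi, about 22 mm above what it lies on. It starts 27 to 40 mm from the cup's centre, on the flat rim at the reader's +y side.
- read_key_top (a point): middle of the top of the round green key (24 mm diameter), about 64 mm above the table, in front of the display on the -y half of the reader. It is pressed straight down.
- read_key (a joint): travel of the green key: 0 released, 0.005 m fully down; a spring returns it; it starts to move at about 1.2 N and is fully down at 4 N.
- kiwi_next: another kiwi, 50 x 67 x 46 mm, lying on the table beyond the reader's cup end; leave it alone. Origin at its underside.
- kiwi_done: another kiwi, 50 x 68 x 48 mm, lying on the table beyond the reader's cup end; leave it alone. Origin at its underside.
- stickers: roll of green stickers lying flat on the table beyond the reader's key end, 76 mm diameter, 32 mm high; leave it alone. Origin at the centre of its underside.
- red_marker: red felt marker lying on the table in front of the reader's key end, 15 x 118 x 16 mm; leave it alone. Origin at its underside.
Things that resemble listed ones, but are neither listed nor needed, are in the scene too. What is shaped like the sample_kiwi but turquoise is not meant.

How it is judged:
By the outcome, as a careful person would: the job done as asked, in the order asked, and still so for the second after the job is handed in, with the robot touching nothing.
It also fails if it takes over 67 s, if anything falls off the work surface, if the arm or the gripper's body presses on something with over 40 N, if the wrist force passes 120 N, or if a joint passes its speed limit or range.

## Robot

A 7-joint arm with a two-finger parallel gripper is mounted at the origin on a cart in front of the work surface, level with it; the furniture and walls round the work are solid. World frame = base frame: x ahead of the robot, y to its left, z up, the work surface at z = 0. Lengths are in m, angles in rad, forces in N, time in s.
With the tool pointing down it reaches from about 0.4 to 0.875 m from the base axis. Payload 19.3 kg.
Tool frame: the origin (TCP) lies midway between the tips of the shut fingers; the grasp point (between the pads) lies 19 mm behind it; z points along the fingers, y is the line along which they close (so a half turn about z gives the same grasp; the last joint's range is limited). The gripper opens to 85 mm and grips with 20 to 120 N. Pads are 22 mm wide; open, the fingers measure 114 mm over their backs; the gripper's body (76 mm by 85 mm) begins 54 mm behind the grasp point. The pads swing forward as they close: fully open they stand 13 mm farther back than shut.
Start: joints at [-1.176, 0.521, -0.036, 1.599, 0.021, 1.021, -0.113], TCP at [0.28, 0.559, 0.231] pointing down, gripper open.
Joint ranges: [-2.91, 2.91], [-0.3, 2.13], [-1.5, 1.42], [0.17, 2.43], [-1.26, 4.41], [0.16, 1.93], [-2.52, 2.52]. Speed limits (rad/s): [1.89, 1.89, 2.39, 2.39, 3.01, 3.01, 3.01].

## Interface

Orientations are given as a 3x3 rotation matrix whose columns are the frame's x, y, z axes.
In Python, from plant import r gives the robot as it stands. The module is installed in compiled form; this text tells all that it offers. Calls block until the motion is done:
- r.move_ptp(position, orientation): joint-space move of the TCP to a pose.
- r.movel(position, ori=None, vel=0.15, force_limit=None): straight line of the TCP; ori=None keeps the orientation; vel is the mean speed in m/s. With force_limit (N) it stops when the force on the tool has changed by that much, and returns True; else False.
- r.goto_joints(angles): joint-space move.
- r.gripper_to(opening, effort=None): finger opening in m; effort is the grip in N (None keeps the last); returns when the fingers have stopped.
- r.sleep(seconds).
- r.solve_ik(position, orientation): joint angles nearest the present ones, or None.
- r.get_image(name): name is "scene" or "top" or "wrist"; returns a dict with "color" (480x640x3 uint8, red, green, blue), "camera_matrix" (3x3 intrinsics, pixels), "T" (4x4, takes a point from camera to world coordinates). Camera axes: x right, y down, z forward; pixel columns grow to the right and rows downward; lengths in m; the calibration is good to about 2 mm. A picture is of the moment at which its call begins. There is no depth.
A pose or a line that the arm cannot do raises r.Unreachable and nothing moves.
- r.job_done(): hands the job in; it is judged then, once.
Readings, each from a call of its own:
- r.current_t(): time.
- r.current_qpos(): joint angles.
- r.current_joint_velocities(): joint speeds.
- r.current_tau(): joint torques, N m.
- r.current_tool_pos(): TCP position.
- r.current_tool_rot(): TCP orientation.
- r.current_contact_force(): force on the tool from outside, world axes, zero at the start.
- r.current_wrist_torque(): the same for the moment, N m.
- r.current_opening(): finger opening in m.
- r.current_grip_force(): force on a finger pad.
Only numpy, scipy, OpenCV 4.12 (cv2) and the standard library are available. Lean on these libraries where they do the work, as an engineer would, in place of code of your own. Each camera call takes 0.05 s, during which the arm holds its last target. There are 200 camera calls.

## Working session

There is one attempt and no reset: what is moved stays moved. The work goes in short steps, each a Python script; the robot and the scene stay as the last script left them, time stands still between calls to the robot, and variables do not carry over. Pictures are saved under pics/ and viewed, at most 10 in all, crops included, and the job is handed in when it is done.

```bash
mkdir -p pics; python3 - <<'E'
from plant import r
import cv2,numpy as np
for n in ("top","scene"):
    d=r.get_image(n); cv2.imwrite(f"pics/{n}0.png",d["color"][:,:,::-1]); np.savez(f"pics/{n}0.npz",K=d["camera_matrix"],T=d["T"]); print(n,d["camera_matrix"].tolist(),d["T"].round(3).tolist())
print(r.current_t(),r.current_tool_rot().round(3) if hasattr(r.current_tool_rot(),'round') else r.current_tool_rot())
E
```

```text
top [[591.2056019263838, 0.0, 323.8307584031793], [0.0, 591.2056019263838, 236.7592403431532], [0.0, 0.0, 1.0]] [[0.029, -0.993, 0.115, 0.38], [-1.0, -0.029, 0.009, 0.113], [-0.005, -0.115, -0.993, 1.335], [0.0, 0.0, 0.0, 1.0]]
scene [[620.8131529379159, 0.0, 312.3542334814534], [0.0, 620.8131529379159, 247.65467762235733], [0.0, 0.0, 1.0]] [[0.764, -0.32, 0.56, -0.109], [-0.645, -0.361, 0.674, -0.646], [-0.014, -0.876, -0.482, 0.628], [0.0, 0.0, 0.0, 1.0]]
0.1 [[-0.894  0.448 -0.   ]
 [ 0.448  0.894 -0.001]
 [-0.    -0.001 -1.   ]]
```

View pics/top0.png

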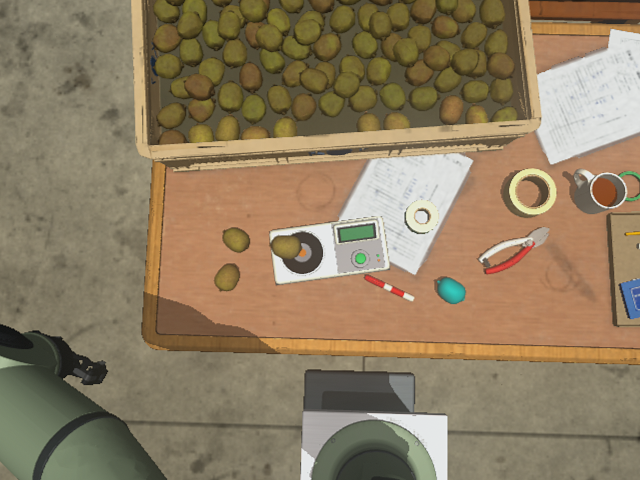

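View pics/scene0.png

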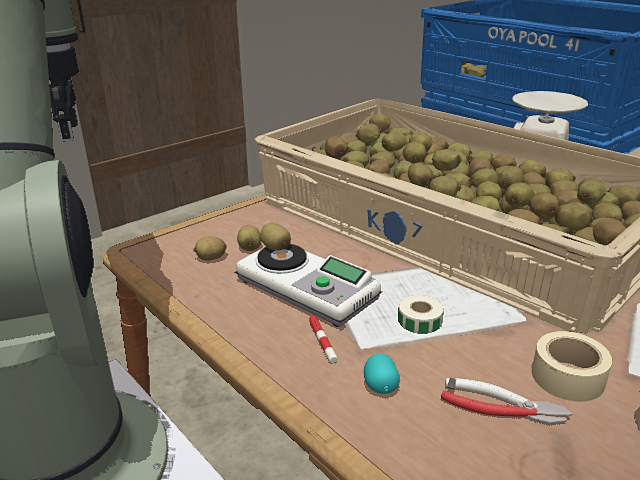

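The top view shows the cup near (302,253), the sample kiwi on its left at (286,246), the key near (361,258) and the loose kiwis at (236,239) and (227,277). Next I'll measure these.

```bash
cat > h.py <<'E'
from plant import r
import cv2,numpy as np
def shot(n,save=None):
    d=r.get_image(n)
    if save: cv2.imwrite(f"pics/{save}.png",d["color"][:,:,::-1])
    return d
def plane(d,uv,z):
    p=np.linalg.inv(d["camera_matrix"])@np.array([uv[0],uv[1],1.]); T=d["T"]; v=T[:3,:3]@p; o=T[:3,3]
    return o+v*(z-o[2])/v[2]
def proj(d,P):
    T=d["T"]; q=d["camera_matrix"]@(T[:3,:3].T@(np.asarray(P)-T[:3,3])); return q[:2]/q[2]
def hsv(d): return cv2.cvtColor(d["color"],cv2.COLOR_RGB2HSV)
def blob(mask,near,minarea=15):
    """contour nearest to pixel near -> (centroid, contour)"""
    cs,_=cv2.findContours(mask.astype(np.uint8),cv2.RETR_EXTERNAL,cv2.CHAIN_APPROX_NONE)
    best=None
    for c in cs:
        m=cv2.moments(c)
        if m["m00"]<minarea: continue
        p=np.array([m["m10"],m["m01"]])/m["m00"]; e=np.hypot(*(p-near))
        if best is None or e<best[0]: best=(e,p,c)
    return best[1:]
E
python3 - <<'E'
from h import *
d=shot("top"); H=hsv(d); h,s,v=[H[...,i].astype(int) for i in range(3)]
g,c=blob((h>50)&(h<75)&(s>120)&(v>110),(361,258)); print("key",g,cv2.contourArea(c),plane(d,g,.064))
o,c=blob((s<60)&(v<75),(302,253)); print("black",o,cv2.boundingRect(c),plane(d,o,.056))
crop=cv2.resize(d["color"][205:300,210:400],None,fx=4,fy=4,interpolation=cv2.INTER_CUBIC)
cv2.imwrite("pics/crop0.png",crop[:,:,::-1])
for uv in [(246-10,239),(227,277),(286,246),(302,253)]: print(uv,plane(d,uv,.06), H[uv[1],uv[0]])
E
```

```text
key [360.28726287 257.97289973] 61.5 [0.48410361 0.04429889 0.064     ]
black [310.80931426 252.15694903] (295, 232, 28, 40) [0.49430077 0.15154634 0.056     ]
(236, 239) [0.51790986 0.31481587 0.06      ] [ 22 146 161]
(227, 277) [0.43496381 0.33039078 0.06      ] [ 20 147 154]
(286, 246) [0.50577994 0.20563881 0.06      ] [ 22 143 159]
(302, 253) [0.49156093 0.17043686 0.06      ] [ 14 179 208]
```

View pics/crop0.png

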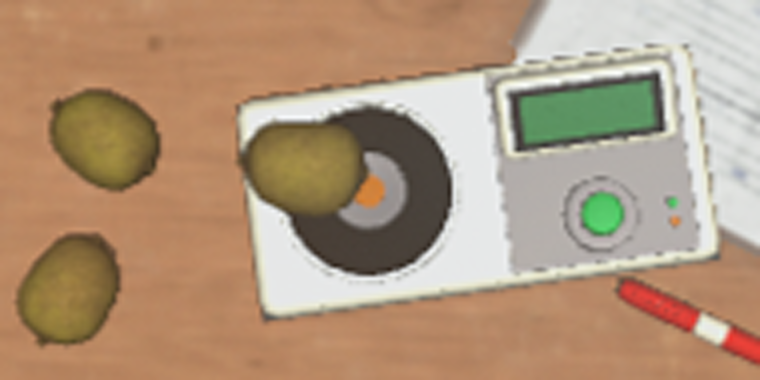

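The crop shows the cup centred near (370,190), the kiwi near (304,168) with its long axis roughly left-right (world y), and the key at (602,213). I'll now move above for a wrist view.

```bash
python3 - <<'E'
from h import *
d=shot("top")
C=[plane(d,(210+u/4,205+w/4),.044)[:2] for u,w in [(238,103),(690,45),(717,255),(265,318)]]
C=np.array(C); m=C.mean(0); ey=(C[0]+C[3]-C[1]-C[2]); print(C.round(3).tolist(),m,np.linalg.norm(ey)/2)
ey/=np.linalg.norm(ey); ex=np.array([ey[1],-ey[0]]); print("yaw",ey,"cup",m+.06*ey)
np.savez("rd.npz",m=m,ey=ey)
# tool: x along push (-ey), y = ex-ish
def R(p):
    x=np.array([p[0],p[1],0.]);z=np.array([0,0,-1.]);return np.c_[x,np.cross(z,x),z]
for s in (1,-1):
    for P in ([.50,.27,.28],[.5,.24,.064],[.484,.044,.1]): 
        q=r.solve_ik(P,R(s*-ey)); print(s,P,None if q is None else np.round(q,2))
E
```

```text
[[0.54, 0.244], [0.579, -0.004], [0.464, -0.021], [0.422, 0.225]] [0.50148137 0.11127297] 0.25007003309415266
yaw [-0.16177888  0.98682703] cup [0.49177464 0.17048259]
1 [0.5, 0.27, 0.28] [ 0.21  0.67 -1.27  1.66  0.66  1.32  2.13]
1 [0.5, 0.24, 0.064] [-0.22  0.68 -0.47  1.89  0.47  0.68  2.33]
1 [0.484, 0.044, 0.1] [-0.97  0.96  1.22  2.1  -1.14  1.01 -2.08]
-1 [0.5, 0.27, 0.28] [-0.79  0.39  0.26  1.71 -0.11  1.06 -0.33]
-1 [0.5, 0.24, 0.064] [-0.66  0.66  0.15  1.92 -0.17  0.58 -0.24]
-1 [0.484, 0.044, 0.1] [-0.43  0.53  0.29  2.08 -0.27  0.57  0.21]
```

```bash
cat >> h.py <<'E'
def R(x):
    x=np.array([x[0],x[1],0.]); x/=np.linalg.norm(x); z=np.array([0,0,-1.]); return np.c_[x,np.cross(z,x),z]
ey=np.array([-0.1618,0.9868]); ex=np.array([ey[1],-ey[0]])
E
python3 - <<'E'
from h import *
r.move_ptp([.46,.28,.27],R(ey))
d=shot("wrist","w1"); t=shot("top","t1"); print(r.current_t(),d["T"].round(3).tolist(),d["camera_matrix"][0,0])
print(proj(d,[.492,.1705,.056]),proj(d,[.484,.044,.064]))
r.gripper_to(.03)
cv2.imwrite("pics/both1.png",np.hstack([cv2.resize(d["color"],(400,300),interpolation=cv2.INTER_AREA),cv2.resize(t["color"][160:340,180:420],(400,300))])[:,:,::-1])
E
```

```text
1.5667 [[0.986, 0.158, 0.047, 0.446], [0.165, -0.943, -0.289, 0.356], [-0.001, 0.293, -0.956, 0.412], [0.0, 0.0, 0.0, 1.0]] 422.3692719534021
[331.55206397 318.83165559] [301.81642701 432.87997268]
```

View pics/both1.png

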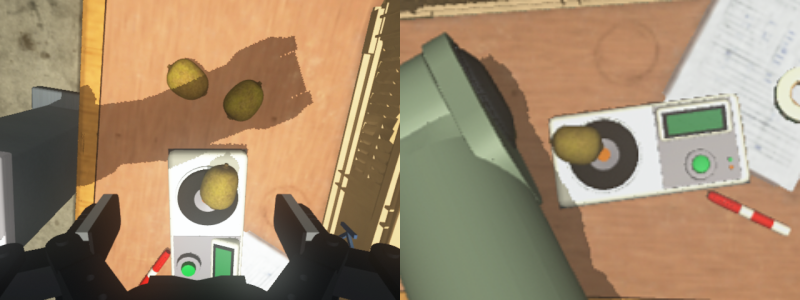

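The wrist thumbnail shows the cup at about (207,200) and the kiwi at (220,185), matching the projection. The top view is still free. Now measuring the kiwi by colour in both.

```bash
cat >> h.py <<'E'
def kiwi(d,guess,z=.078):
    """centroid ray of sample kiwi's mask on the mid-height plane, mask long-axis direction"""
    H=hsv(d).astype(int); m=((H[...,0]>=17)&(H[...,0]<=38)&(H[...,1]>90)&(H[...,2]>35)).astype(np.uint8)
    m=cv2.morphologyEx(m,cv2.MORPH_OPEN,np.ones((3,3),np.uint8))
    p,c=blob(m,proj(d,guess),60)
    (a,b),sz,ang=cv2.minAreaRect(c)
    bx=cv2.boxPoints(((a,b),sz,ang)); L=[plane(d,q,z) for q in bx]
    e1,e2=L[1]-L[0],L[2]-L[1]; e=e1 if np.linalg.norm(e1)>np.linalg.norm(e2) else e2
    return plane(d,p,z)[:2],p,(e/np.linalg.norm(e))[:2],sorted([np.linalg.norm(e1),np.linalg.norm(e2)])
def cupc(d,guess):
    H=hsv(d).astype(int); m=((H[...,0]>=8)&(H[...,0]<=16)&(H[...,1]>165)&(H[...,2]>120))
    p,c=blob(m,proj(d,guess),8); return plane(d,p,.0525)[:2],p,cv2.contourArea(c)
def keyc(d,guess=(.484,.044,.064)):
    H=hsv(d).astype(int); m=((H[...,0]>50)&(H[...,0]<75)&(H[...,1]>120)&(H[...,2]>110))
    p,c=blob(m,proj(d,guess),8); return plane(d,p,.064)[:2],p,cv2.contourArea(c)
E
python3 - <<'E'
from h import *
g=[.503,.205,.078]
for n in ("wrist","top"):
    d=shot(n)
    print(n,kiwi(d,g)); print(cupc(d,[.492,.1705,.0525])); print(keyc(d))
    H=hsv(d); 
    # black disc outline: circle through contour hull
    m=((H[...,1]<90)&(H[...,2]<85)).astype(np.uint8); c=proj(d,[.492,.1705,.056])
    p,cc=blob(m,c,100); P=np.array([plane(d,q[0],.056)[:2] for q in cc])
    rr=np.hypot(*(P-[.492,.1705]).T); P=P[(rr>.041)&(rr<.051)]
    A=np.c_[2*P,np.ones(len(P))]; s=np.linalg.lstsq(A,(P**2).sum(1),rcond=None)[0]; print("circle",s[:2],np.sqrt(s[2]+s[0]**2+s[1]**2),len(P))
E
```

```text
wrist (array([0.49886476, 0.20510749]), array([347.05430712, 294.67823703]), array([0.37491792, 0.92705801]), [np.float64(0.04607789375730004), np.float64(0.06521696928008629)])
(array([0.31051876, 0.23037418]), array([141.01383152, 225.02240581]), 2663.0)
(array([0.48288244, 0.04479619]), array([301.10963455, 430.43576966]), 301.0)
circle [0.50866011 0.16803692] 0.03294639937430357 44
top (array([0.50349563, 0.20419547]), array([286.05658537, 246.24162602]), array([ 0.02882609, -0.99958444]), [np.float64(0.047240870577380675), np.float64(0.062143215378221796)])
(array([0.49311676, 0.17080329]), array([302.        , 252.58695652]), 23.0)
(array([0.48410361, 0.04429889]), array([360.28726287, 257.97289973]), 61.5)
circle [0.49314976 0.17109737] 0.043688679014032304 96
```

```bash
cat >> h.py <<'E'
cup=np.array([.4925,.1708]); key=np.array([.4835,.0445])
E
python3 - <<'E'
from h import *
k=np.array([.502,.2045]); u=cup-k; u/=np.linalg.norm(u)
s=cup-u*.100; print(u,s)
r.move_ptp([*s,.15],R(-u)); r.movel([*s,.064]); 
e=cup-u*.070
print(r.movel([*e,.064],vel=.04,force_limit=3),r.current_tool_pos(),r.current_opening(),r.current_t())
w=shot("wrist","w2"); t=shot("top")
for d in (w,t): print(kiwi(d,[*k,.078]))
cv2.imwrite("pics/both2.png",np.hstack([cv2.resize(w["color"],(400,300),interpolation=cv2.INTER_AREA),cv2.resize(t["color"][190:310,240:400],(400,300))])[:,:,::-1])
E
```

```text
[-0.27132449 -0.96248793] [0.51963245 0.26704879]
False [0.51149855 0.23838031 0.06396319] 0.02978054844967774 4.4667
(array([0.50316158, 0.21343042]), array([315.47580153, 399.10864443]), array([-0.23076523, -0.97300946]), [np.float64(0.04143101421447605), np.float64(0.04527683834356924)])
(array([0.50349467, 0.18321316]), array([295.8631139, 246.5245559]), array([-0.97364759, -0.22805781]), [np.float64(0.022666331199030314), np.float64(0.04427813689117995)])
```

View pics/both2.png

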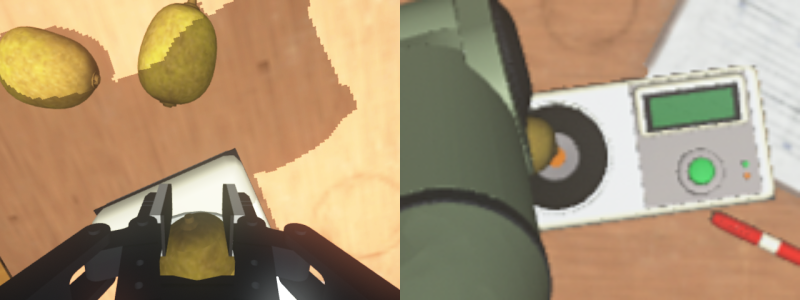

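The kiwi is between and just ahead of the fingers in the wrist half. In the top half its leading edge is near (555,145), so it has hardly moved. I'll push in steps and track that leading edge from the top.

```bash
cat >> h.py <<'E'
def lead(d,u,guess):
    """kiwi mask in top view: lead extent along u from the cup centre, lateral mid of the front 15 mm, lateral width"""
    H=hsv(d).astype(int); m=((H[...,0]>=17)&(H[...,0]<=38)&(H[...,1]>90)&(H[...,2]>35)).astype(np.uint8)
    p,c=blob(m,proj(d,guess),20)
    P=np.array([plane(d,q[0],.078)[:2] for q in c])-cup; a=P@u; b=P@np.array([-u[1],u[0]]); f=a>a.max()-.015
    return np.round([a.max()*1e3,(b[f].max()+b[f].min())*500,(b[f].max()-b[f].min())*1e3],1)
E
cat > push.py <<'E'
from h import *
import sys
u=np.array([-.27132,-.96249])
if __name__=="__main__":
    z=np.load("pics/top0.npz"); d0=dict(color=cv2.imread("pics/top0.png")[:,:,::-1].copy(),camera_matrix=z["K"],T=z["T"])
    print("ref",lead(d0,u,[.502,.2045,.078]))
    for D in map(float,sys.argv[1:]):
        e=cup-u*D/1e3; hit=r.movel([*e,.064],vel=.025,force_limit=4)
        print(D,hit,lead(shot("top"),u,[.498,.178,.078]),np.round(r.current_contact_force(),2),r.current_t())
E
python3 push.py 66 60 55
```

```text
ref [-3.5  3.  44.7]
66.0 False [ 2.5  1.5 39.3] [ 0.13 -0.44  1.07] 4.925
60.0 False [10.   2.4 37.3] [ 0.08  1.44 -0.55] 5.3667
55.0 False [14.7  2.  36.6] [-0.77  0.45 -0.41] 5.7667
```

```bash
python3 push.py 51 47 44
```

```text
ref [-3.5  3.  44.7]
51.0 False [18.1  2.9 36. ] [-0.01  0.03 -0.1 ] 6.125
47.0 False [21.4  3.2 34. ] [ 0.52  0.66 -0.48] 6.4833
44.0 False [24.9  4.1 33.3] [ 0.08  0.34 -0.41] 6.8
```

```bash
python3 push.py 41 39 && python3 - <<'E'
from push import *
e=cup-u*.095; r.movel([*e,.064],vel=.08); r.movel([*e,.20],vel=.3)
r.move_ptp([.44,.36,.27],R(ey)); r.sleep(.3)
w=shot("wrist"); t=shot("top"); g=[*cup,.078]
for d in (w,t): print(kiwi(d,g))
print(lead(t,u,g),r.current_t())
a=proj(w,g).astype(int); b=proj(t,g).astype(int)
f=lambda I,c,n:cv2.resize(I[c[1]-n:c[1]+n,c[0]-n:c[0]+n],(400,400),interpolation=cv2.INTER_CUBIC)
cv2.imwrite("pics/both3.png",np.hstack([f(w["color"],a,80),f(t["color"],b,35)])[:,:,::-1]); print(a,b)
E
```

```text
ref [-3.5  3.  44.7]
41.0 False [26.9  4.8 33.3] [ 0.74  1.44 -1.52] 7.1167
39.0 False [28.9  5.4 33.3] [-0.18  1.13 -0.34] 7.4167
(array([0.49157691, 0.1705156 ]), array([338.20241171, 405.66729309]), array([-0.00469267,  0.99998899]), [np.float64(0.04900561877235374), np.float64(0.05787942430995874)])
(array([0.49285501, 0.17637858]), array([298.88731508, 251.57349701]), array([ 0.0288614 , -0.99958342]), [np.float64(0.04929506000446949), np.float64(0.062080214337562924)])
[27.5 -0.3 40.6] 9.8917
[339 405] [301 251]
```

View pics/both3.png

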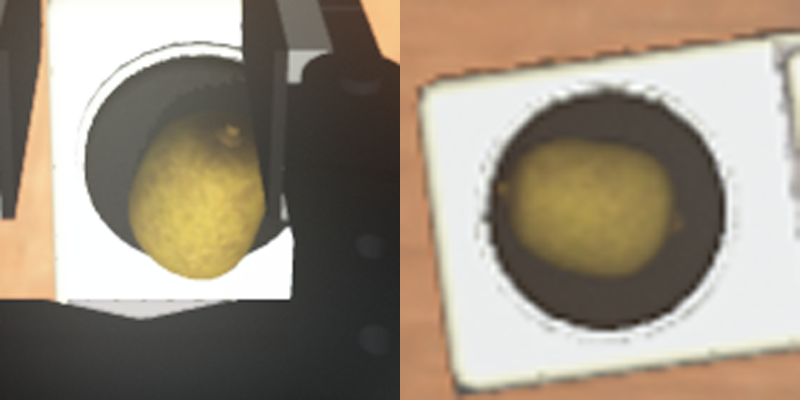

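In the top half the cup is centred at (606,210) and the kiwi at (592,207), so it's still about 5 mm off towards +y and aligned with y. I'll nudge again, straight along -y.

```bash
cat > nudge.py <<'E'
from h import *
import sys
u=np.array([0,-1.]); c=cup+[float(sys.argv[1])/1e3,0]; g=[*cup,.078]
print("before",lead(shot("top"),u,g))
s=c-u*.085; r.move_ptp([*s,.15],R(-u)); r.movel([*s,.064],vel=.2); r.movel([*(c-u*.045),.064],vel=.06,force_limit=4)
for D in map(float,sys.argv[2:]):
    hit=r.movel([*(c-u*D/1e3),.064],vel=.02,force_limit=4); print(D,hit,lead(shot("top"),u,g))
r.movel([*s,.064],vel=.08); r.movel([*s,.20],vel=.3)
r.move_ptp([.44,.36,.27],R(ey)); r.sleep(.3)
t=shot("top","n"+sys.argv[-1]); print(kiwi(t,g),lead(t,u,g),r.current_t())
b=proj(t,g).astype(int); n=35
cv2.imwrite("pics/z"+sys.argv[-1]+".png",cv2.resize(t["color"][b[1]-n:b[1]+n,b[0]-n:b[0]+n],(400,400),interpolation=cv2.INTER_CUBIC)[:,:,::-1])
E
python3 nudge.py 0 40 37 35 33.5
```

```text
before [26.9 -1.  40.8]
40.0 False [31.2 -1.9 38.6]
37.0 False [33.4 -1.9 38.5]
35.0 False [35.6 -2.9 36.4]
33.5 False [33.5 -2.8 36.4]
(array([0.49142505, 0.16955443]), array([302.05816555, 252.33269415]), array([ 0.02887022, -0.99958317]), [np.float64(0.0492743913858159), np.float64(0.059924066295866746)]) [33.4 -3.  40.8] 15.7917
```

View pics/z33.5.png

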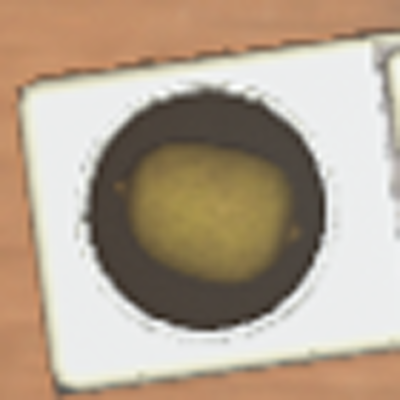

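The kiwi now sits centred within about 2 mm: cup (207,210), kiwi about (208,212). It's at rest with the fingers away, so I'll press the key next.

```bash
python3 - <<'E'
from h import *
r.gripper_to(0.0)
r.move_ptp([*key,.20],R(ey)); print(keyc(shot("top")) if 0 else "",r.current_opening())
r.movel([*key,.075],vel=.15); r.sleep(.2); f0=np.array(r.current_contact_force())
hit=r.movel([*key,.0555],vel=.015,force_limit=9)
r.sleep(.3); print(hit,r.current_tool_pos(),np.array(r.current_contact_force())-f0)
r.sleep(.3); r.movel([*key,.20],vel=.15); r.move_ptp([.44,.36,.27],R(ey)); r.sleep(.3)
g=[*cup,.078]; t=shot("top"); print(kiwi(t,g)[:2],keyc(t),r.current_t())
s=shot("scene"); cv2.imwrite("pics/end.png",np.hstack([cv2.resize(t["color"][190:310,210:370],(400,300)),cv2.resize(s["color"][190:340,200:400],(400,300))])[:,:,::-1])
E
```

```text
0.00010809576627145257
True [0.48350835 0.04450716 0.05939214] [-2.96701446  1.47975313 14.06730805]
(array([0.49136604, 0.16945077]), array([302.10575378, 252.36162006])) (array([0.48410361, 0.04429889]), array([360.28726287, 257.97289973]), 61.5) 22.8583
```

View pics/end.png

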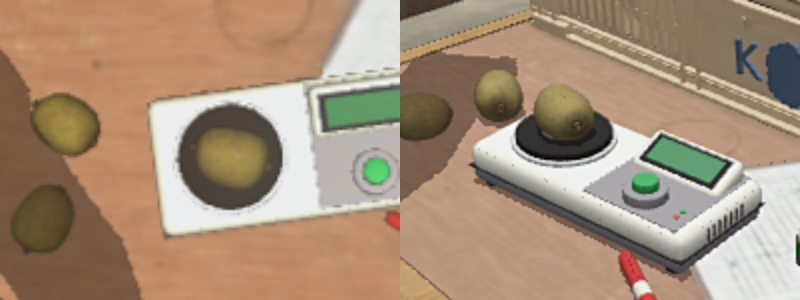

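The final picture shows the kiwi centred on the cup: scene half, kiwi about x=564 against cup 565. The key is back up and the neighbours are undisturbed.

```bash
python3 -c "
from plant import r
print(r.job_done())"
```

```text
the job is handed in; nothing more can be done
None
```

The kiwi rests about 2 mm from the cup's centre by the top camera. The green key was then pressed to about 59.4 mm with 14 N and released. The other things looked undisturbed in the last pictures, and the job was handed in at about 23 s.

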